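Open the pop-up mushroom box without letting its lid fly

TASK

Open the green-lidded mushroom box for the cook: press the black button at its front and keep a finger over the lid, so that the sprung lid rises gently with the hand instead of flying up, until it stands fully open by itself. Leave the blue-lidded box shut.

Things in the scene. Friction and masses are not known exactly. Their poses are not given: they have to be found in the camera images.
- green_box: White plastic box with a green lid, fixed to the table, 120 (x) x 100 (y) x 70 mm high. Origin: centre of its underside; z up; its front looks along its own -x. On the front is a button housing, x -90 to -60, y -22 to 22, top z = 79 mm. Pressed home the button is still 6 mm above the shut lid's top, so a finger 40 to 75 mm behind the pressing one is then just over the lid.
- green_button (a joint): Upright black push button on the housing of green_box, 21 mm across; in the box's frame its axis is x = -75, y = 0 mm, its top z = 89 mm unpressed, 15 mm before the lid's front edge. Value: travel down, m, 0 up, 0.006 pressed home (z = 83 mm). Sprung: 1.4 N at first, 3.5 N at the bottom. The catch lets go at about 0.0035 to 0.004.
- green_lid (a joint): Green lid, plate 119 x 102 x 7 mm, hinge axis along y at x = 61.5, z = 73.5 mm of the box's frame (half its thickness); shut: top z = 77 mm, front edge x = -60 mm. Angle, rad: 0 shut (up to 0.01 when caught), 1.3 open at its stop. A spring opens it and holds it open: 1 to 3 N on a finger on top, whose motion it follows; left alone it flies up at 5 to 9 rad/s.
- blue_lid (a joint): Opening angle, rad, of the lid of the other box: 0 shut (up to 0.01 when caught). That box is the same in shape and size, with a black button too, but its lid is blue; it must stay shut.

How it is judged:
By the outcome, as a careful person would: the job done as asked, in the order asked, and still so for the second after the job is handed in, with the robot touching nothing.
It also fails if it takes over 32 s, if anything falls off the work surface, if the arm or the gripper's body presses on something with over 40 N, if the wrist force passes 120 N, or if a joint passes its speed limit or range.

ROBOT

A 7-joint arm with a two-finger parallel gripper is mounted at the origin on a cart in front of the work surface, level with it; the furniture and walls round the work are solid. World frame = base frame: x ahead of the robot, y to its left, z up, the work surface at z = 0. Lengths are in m, angles in rad, forces in N, time in s.
With the tool pointing down it reaches from about 0.425 to 0.925 m from the base axis. Payload 6.8 kg.
Tool frame: the origin (TCP) lies on the centre line of the jaws, within the pads' length; the fingertips stand 19 mm ahead of it and the grasp point (between the pads) is the TCP (tcp_to_tips is the distance from the TCP to the fingertips, in m); x points along the fingers, y is the direction in which the jaws open and shut, and the axes are right-handed (so a half turn about x gives the same grasp; the last joint's range is limited). The gripper opens to 85 mm and grips with 20 to 120 N. Pads are 22 mm wide; open, the fingers measure 114 mm over their backs; the gripper's body (76 mm by 85 mm) begins 54 mm behind the grasp point. The pads swing forward as they close: fully open they stand 13 mm farther back than shut.
Start: joints at [1.089, 0.477, 0.022, 1.555, -0.011, 1.109, -0.083], TCP at [0.246, -0.628, 0.25] pointing down, gripper open.
Joint ranges: [-2.96, 2.96], [-0.34, 2.1], [-1.41, 1.46], [0.24, 2.44], [-1.37, 4.51], [0.17, 1.92], [-2.96, 2.96]. Speed limits (rad/s): [2.39, 2.39, 3.14, 3.14, 3.14, 3.14, 3.14].

INTERFACE

Orientations are given as a unit quaternion [w, x, y, z].
In Python, from station import get_obs, read_camera, hand_in, spot_in, cut_out, tcp_to_tips gives the robot as it stands.
- The arm moves only by the shell command python3 -m jog 'ROWS' [FORCE]. ROWS is JSON, a list of rows, each an object of numbers: "gripper": the closure, from 0 (fully open) to 1 (shut); "dx", "dy", "dz": the shift along the world's x, y, z in m; "rx", "ry", "rz": the turn, a rotation vector about the world's x, y, z in degrees. In form: [{"gripper": .., "dx": .., "dy": .., "dz": .., "rx": .., "ry": .., "rz": ..}, ...]. A call has 1 to 10 rows; each row is the pose to reach, as a shift and turn from the pose commanded when the call began; what a row does not reach only later rows make up. A row lasts 1/10 s, in which the tool goes at most 50 mm and 8.59 degrees, less where a joint would pass 70% of its speed; a pose out of reach is approached as far as the arm can. A call with a gripper value outside its range is refused whole. The fingers move at their own pace and stop on an object; FORCE is the grip in N (left out, the last holds). Time passes only in rows, so rows that repeat a pose let the fingers close. It gives the time, the measured TCP pose, the force and the opening at its end, in the units of the state.
- get_obs(): the state, without advancing time (a new reading comes with each control period).
- read_camera(name): name is "side" or "top" or "wrist"; returns a dict with "pixels" (420x560x3 uint8, blue, green, red), "range_z" (420x560 float32, m along the optical axis (not along the pixel's ray), 0 where there is no reading), "camera_matrix" (3x3 intrinsics, pixels), "cam_to_world" (4x4, takes a point from camera to world coordinates). Camera axes: x right, y down, z forward; pixel columns grow to the right and rows downward; lengths in m; the calibration is good to about 2 mm. A picture is of the moment at which its call begins.
- hand_in(): hands the job in, once; it reports no verdict.
Trained networks look in the newest picture that a camera, given by its name, has taken for a name from the list of things; names that differ only in an ending like _2 or _b are one class to them, and where a whole thing is asked for, a point or a joint stands for the part that bears it (a point fixed in the world has none). Each returns a list of dicts, best first, with "conf" (0 to 1); they miss things now and then, are a little off and sometimes report something else, mostly with a low value. They report only what shows in the picture. A call takes as long as a camera call.
- spot_in(camera, label): "box" ([centre column, centre row, width, height] in pixels, round what is visible of it).
- cut_out(camera, label): "mask" (420x560 bool, what is visible of it) and "box" ([centre column, centre row, width, height] in pixels, round what is visible of it).
The state is a dict: "t": time; "q": joint angles; "joint_vel": joint speeds; "joint_torque": joint torques, N m; "eef_pos": TCP position; "tool_rot": TCP orientation; "contact_force": force on the tool from outside, world axes, zero at the start; "torque": the same for the moment, N m; "gripper_width": opening from 0.0 (shut) to 1.0 (fully open).
Only numpy, scipy, OpenCV 4.12 (cv2) and the standard library are available. Lean on these libraries where they do the work, as an engineer would, in place of code of your own. Each camera call takes 0.05 s, during which the arm holds its last target. There are 200 camera calls.

## Working session

There is one attempt and no reset: what is moved stays moved. The work goes in short steps, Python scripts to look and compute and a shell command to move; the robot and the scene stay as the last step left them, time stands still between calls to the robot, and variables do not carry over. Pictures are saved under pics/ and viewed, about 8 in all and at most 12, crops included, and the job is handed in when it is done.

```bash
mkdir -p pics; python3 - <<'E'
from station import *
import cv2,numpy as np
o=get_obs();print({k:np.round(v,3) for k,v in o.items()},tcp_to_tips)
ims=[]
for c in("top","side"):
    r=read_camera(c);ims.append(r["pixels"])
    K=r["camera_matrix"];T=r["cam_to_world"]
    np.savez(c+".npz",**r)
    for l in("green_box","green_button","green_lid","blue_lid"):
        for d in cut_out(c,l)[:2]:
            m=d["mask"]&(r["range_z"]>0)
            v,u=np.nonzero(m)
            if len(v)==0: continue
            z=r["range_z"][v,u];P=np.linalg.inv(K)@np.array([u*z,v*z,z]);P=(T[:3,:3]@P).T+T[:3,3]
            print(c,l,round(d["conf"],2),np.round(d["box"]),np.round(np.median(P,0),3),np.round(np.percentile(P,[2,98],axis=0),3).tolist())
cv2.imwrite("pics/a.png",cv2.resize(np.vstack(ims),(560*7//10*1,840*7//10)) )
cv2.imwrite("pics/top.png",ims[0]);cv2.imwrite("pics/side.png",ims[1])
E
```

```text
{'t': np.float64(0.0), 'q': array([ 1.089,  0.478,  0.022,  1.556, -0.011,  1.109, -0.083]), 'joint_vel': array([-0.001,  0.001,  0.001, -0.002, -0.001, -0.   , -0.   ]), 'joint_torque': array([ 0.0000e+00, -5.9645e+01,  1.6080e+00, -2.8120e+01,  1.2000e-02,
        9.0000e-03, -0.0000e+00]), 'eef_pos': array([ 0.246, -0.628,  0.249]), 'tool_rot': array([-0.131, -0.695, -0.132,  0.695]), 'contact_force': array([0.657, 1.077, 0.02 ]), 'torque': array([-0.011,  0.025,  0.002]), 'gripper_width': np.float64(1.001)} 0.019
top green_box 0.93 [332. 221.  69.  80.] [ 0.518 -0.139  0.078] [[0.444, -0.191, 0.013], [0.588, -0.079, 0.087]]
top green_button 0.49 [346. 253.  11.   9.] [ 0.453 -0.162  0.089] [[0.443, -0.172, 0.085], [0.462, -0.152, 0.092]]
top green_lid 0.94 [331. 218.  68.  71.] [ 0.523 -0.135  0.078] [[0.461, -0.191, 0.074], [0.585, -0.082, 0.081]]
top blue_lid 0.74 [185. 176.  61.  68.] [0.599 0.154 0.078] [[0.537, 0.099, 0.074], [0.661, 0.207, 0.081]]
side green_box 0.7 [272. 269.  90.  83.] [ 0.521 -0.171  0.077] [[0.445, -0.203, 0.003], [0.592, -0.087, 0.083]]
side green_button 0.43 [232. 261.  14.  15.] [ 0.454 -0.167  0.089] [[0.445, -0.174, 0.081], [0.463, -0.154, 0.091]]
side green_lid 0.65 [274. 257.  80.  53.] [ 0.524 -0.146  0.079] [[0.462, -0.198, 0.071], [0.586, -0.082, 0.081]]
side blue_lid 0.59 [303. 171.  63.  28.] [0.601 0.144 0.079] [[0.541, 0.093, 0.072], [0.663, 0.207, 0.081]]
```

View pics/top.png

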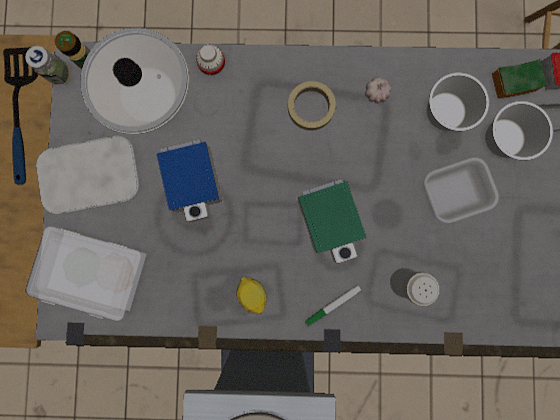

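View pics/side.png

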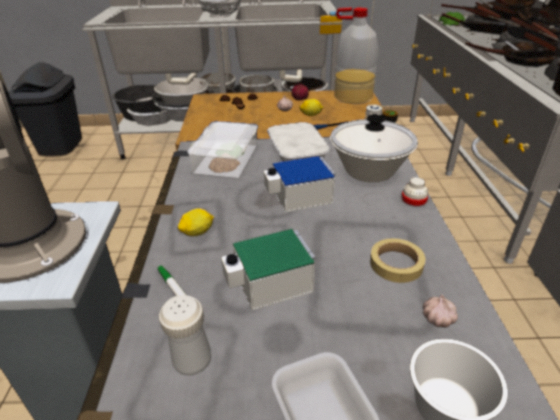

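```bash
python3 - <<'E'
from station import *
import cv2,numpy as np
from scipy.spatial.transform import Rotation as R
for c in("top","side"):
    r=read_camera(c);K=r["camera_matrix"];T=r["cam_to_world"]
    def pts(l,zlo,zhi):
        m=cut_out(c,l)[0]["mask"]&(r["range_z"]>0);v,u=np.nonzero(m);z=r["range_z"][v,u]
        P=(T[:3,:3]@np.linalg.inv(K)@np.array([u*z,v*z,z])).T+T[:3,3]
        return P[(P[:,2]>zlo)&(P[:,2]<zhi)]
    L=pts("green_lid",.073,.083);rect=cv2.minAreaRect((L[:,:2]*1000).astype(np.float32));print(c,rect)
    B=pts("green_button",.086,.095);b=B.mean(0);print(b,L.mean(0), np.degrees(np.arctan2(*(L.mean(0)-b)[[1,0]])))
q=get_obs()["tool_rot"];M=R.from_quat(np.r_[q[1:],q[0]]).as_matrix();print(M.round(3),"jaw yaw",np.degrees(np.arctan2(M[1,1],M[0,1])))
E
```

```text
top ((524.590087890625, -136.03216552734375), (127.5807113647461, 102.08251953125), 19.608362197875977)
[ 0.4525422  -0.16086744  0.0887021 ] [ 0.52384101 -0.136185    0.07785267] 19.09498025799035
side ((525.6419067382812, -138.12855529785156), (123.4223403930664, 103.75961303710938), 19.846250534057617)
[ 0.45369712 -0.16573451  0.08942313] [ 0.5240619  -0.14454446  0.07882204] 16.75944621931741
[[ 0.     0.365 -0.931]
 [-0.    -0.931 -0.365]
 [-1.     0.     0.   ]] jaw yaw -68.58364343082692
```

```bash
python3 -m jog '[{"gripper":0.53,"dx":0.023,"dy":0.047,"dz":0,"rz":8},{"gripper":0.53,"dx":0.046,"dy":0.094,"rz":16},{"gripper":0.53,"dx":0.07,"dy":0.141,"rz":24},{"gripper":0.53,"dx":0.093,"dy":0.188,"rz":32},{"gripper":0.53,"dx":0.116,"dy":0.235,"rz":40},{"gripper":0.53,"dx":0.14,"dy":0.282,"rz":48},{"gripper":0.53,"dx":0.163,"dy":0.329,"rz":56},{"gripper":0.53,"dx":0.186,"dy":0.376,"rz":64},{"gripper":0.53,"dx":0.21,"dy":0.423,"rz":72},{"gripper":0.53,"dx":0.233,"dy":0.476,"rz":80}]' 30
python3 - <<'E'
from station import *
import numpy as np
from scipy.spatial.transform import Rotation as R
import station
o=get_obs();q=o["tool_rot"];M=R.from_quat(np.r_[q[1:],q[0]]).as_matrix()
print(o["t"],o["eef_pos"],np.degrees(np.arctan2(M[1,1],M[0,1])),o["gripper_width"],o["q"],o["contact_force"],tcp_to_tips)
E
```

```text
0.8 [ 0.2464789 -0.6284033  0.2503332] -68.58364343082692 0.9991223104518447 [ 1.08890583  0.47695741  0.02239937  1.55540775 -0.01147654  1.10930381
 -0.08309438] [ 0.07765592 -0.30530751 -0.63468327] 0.019$[0]: bad value
```

```bash
python3 -m jog '[{"gripper":0.53,"dx":0.023,"dy":0.047,"dz":0.0,"rx":0,"ry":0,"rz":8},{"gripper":0.53,"dx":0.046,"dy":0.094,"dz":0,"rx":0,"ry":0,"rz":16},{"gripper":0.53,"dx":0.07,"dy":0.141,"dz":0,"rx":0,"ry":0,"rz":24},{"gripper":0.53,"dx":0.093,"dy":0.188,"dz":0,"rx":0,"ry":0,"rz":32},{"gripper":0.53,"dx":0.116,"dy":0.235,"dz":0,"rx":0,"ry":0,"rz":40},{"gripper":0.53,"dx":0.14,"dy":0.282,"dz":0,"rx":0,"ry":0,"rz":48},{"gripper":0.53,"dx":0.163,"dy":0.329,"dz":0,"rx":0,"ry":0,"rz":56},{"gripper":0.53,"dx":0.186,"dy":0.376,"dz":0,"rx":0,"ry":0,"rz":64},{"gripper":0.53,"dx":0.21,"dy":0.423,"dz":0,"rx":0,"ry":0,"rz":72},{"gripper":0.53,"dx":0.233,"dy":0.476,"dz":0,"rx":0,"ry":0,"rz":80}]' 30
cat >st.py <<'E'
from station import *
import numpy as np
from scipy.spatial.transform import Rotation as R
o=get_obs();q=o["tool_rot"];M=R.from_quat(np.r_[q[1:],q[0]]).as_matrix()
print(o["t"],o["eef_pos"].round(4),M[:,0].round(3),np.degrees(np.arctan2(M[1,1],M[0,1])),o["gripper_width"],np.round(o["q"],2),np.round(o["contact_force"],2))
E
python3 st.py
```

```text
t: 1.8
eef_pos: [0.4679, -0.178, 0.2508]
tool_rot: [0.549, 0.446, 0.548, -0.446]
contact_force: [0.2, -1.0, 0.6]
gripper_width: 0.469
1.8 [ 0.4679 -0.178   0.2508] [ 0.001 -0.001 -1.   ] 11.723668777762887 0.46924952809106824 [ 0.65  0.22 -0.47  1.94  0.12  1.    0.33] [ 0.2  -1.    0.63]
```

```bash
python3 -m jog '[{"gripper":0.53,"dx":0,"dy":0,"dz":-0.03,"rx":0,"ry":0,"rz":8},{"gripper":0.53,"dx":0,"dy":0,"dz":-0.06,"rx":0,"ry":0,"rz":8},{"gripper":0.53,"dx":0,"dy":0,"dz":-0.09,"rx":0,"ry":0,"rz":8},{"gripper":0.53,"dx":0,"dy":0,"dz":-0.09,"rx":0,"ry":0,"rz":8},{"gripper":0.53,"dx":0,"dy":0,"dz":-0.09,"rx":0,"ry":0,"rz":8}]'
python3 st.py; python3 - <<'E'
from station import *
import cv2,numpy as np
r=read_camera("side");im=r["pixels"];w=read_camera("wrist")["pixels"]
c=cv2.resize(im[130:340,170:380],(560,560),interpolation=cv2.INTER_CUBIC)
cv2.imwrite("pics/b.png",c)
cv2.imwrite("pics/w.png",w)
K=r["camera_matrix"];T=np.linalg.inv(r["cam_to_world"])
E
```

```text
t: 2.3
eef_pos: [0.4672, -0.1797, 0.1607]
tool_rot: [0.577, 0.409, 0.577, -0.409]
contact_force: [0.0, -0.0, 0.4]
gripper_width: 0.469
2.3 [ 0.4672 -0.1797  0.1607] [-0.  0. -1.] 19.413374696600183 0.4686162807542723 [ 0.63  0.34 -0.46  2.03  0.21  0.82  0.39] [ 0.   -0.03  0.36]
```

View pics/b.png

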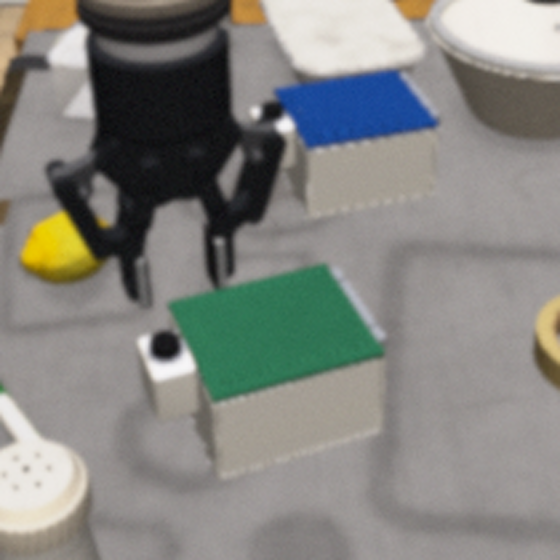

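View pics/w.png

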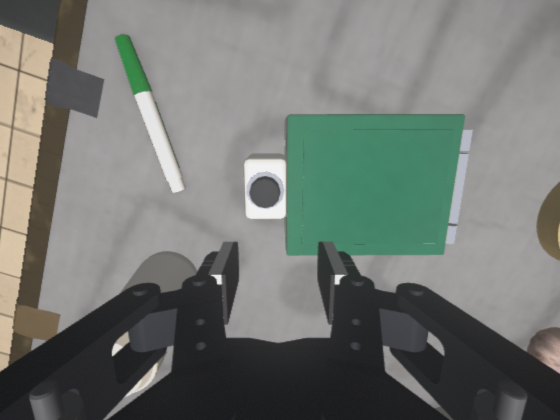

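```bash
python3 - <<'E'
from station import *
import cv2,numpy as np
r=read_camera("wrist");K=r["camera_matrix"];T=r["cam_to_world"];Z=r["range_z"]
v,u=np.mgrid[:420,:560];P=np.einsum('ij,jhw->hwi',T[:3,:3]@np.linalg.inv(K),np.array([u*Z,v*Z,Z]))+T[:3,3]
o=get_obs();t=o["eef_pos"];a=np.radians(19.4);C=np.array([[np.cos(a),np.sin(a)],[-np.sin(a),np.cos(a)]])
for l in("green_button","green_lid"):
    m=cut_out("wrist",l)[0]["mask"]&(Z>0)
    p=P[m];
    if l=="green_lid": p=p[(p[:,2]>.072)&(p[:,2]<.082)];print(cv2.minAreaRect((p[:,:2]*1000).astype(np.float32)))
    else: p=p[p[:,2]>.085]
    e=(p[:,:2]-t[:2])@C.T
    print(l,p.mean(0).round(4),"tool-frame box axes mm",(e.mean(0)*1000).round(1),(np.percentile(e,[1,50,99],axis=0)*1000).round(1).tolist())
e=((P[...,:2]-t[:2])@C.T)*1000
f=(Z>0)&(P[...,2]>.115)&(P[...,2]<.18)&(abs(e[...,1])<13)&(abs(e[...,0])<60)
for s in(-1,1):
    g=f&(np.sign(e[...,0])==s);print(s,g.sum(),np.percentile(e[g],[1,25,50,75,99],axis=0).round(1).tolist(),np.percentile(P[g][:,2],[1,5,50]).round(4))
E
```

```text
green_button [ 0.4521 -0.1614  0.0893] tool-frame box axes mm [-9.1 23.1] [[-18.4, 13.2], [-9.0, 23.0], [0.4, 32.4]]
((525.4718017578125, -136.2532196044922), (126.47569274902344, 101.40582275390625), 19.34309959411621)
green_lid [ 0.5221 -0.133   0.0785] tool-frame box axes mm [66.4 26.6] [[6.8, -26.3], [66.6, 28.2], [127.3, 72.4]]
-1 1283 [[-33.5, -9.7], [-25.9, 2.2], [-21.3, 7.9], [-20.2, 11.6], [-20.0, 12.3]] [0.1464 0.1501 0.1659]
1 1274 [[19.7, -9.8], [20.0, 2.4], [21.1, 7.8], [25.7, 11.6], [33.3, 12.2]] [0.1467 0.1503 0.1659]
```

```bash
python3 -m jog '[{"gripper":0.53,"dx":0.0084,"dy":0.0273,"dz":0,"rx":0,"ry":0,"rz":0},{"gripper":0.53,"dx":0.0084,"dy":0.0273,"dz":-0.02,"rx":0,"ry":0,"rz":0},{"gripper":0.53,"dx":0.0084,"dy":0.0273,"dz":-0.04,"rx":0,"ry":0,"rz":0},{"gripper":0.53,"dx":0.0084,"dy":0.0273,"dz":-0.052,"rx":0,"ry":0,"rz":0},{"gripper":0.53,"dx":0.0084,"dy":0.0273,"dz":-0.052,"rx":0,"ry":0,"rz":0},{"gripper":0.53,"dx":0.0084,"dy":0.0273,"dz":-0.052,"rx":0,"ry":0,"rz":0}]'
python3 st.py; python3 - <<'E'
from station import *
import cv2
w=read_camera("wrist")["pixels"];s=read_camera("side")["pixels"][170:310,190:350]
cv2.imwrite("pics/c.png",cv2.hconcat([cv2.resize(w,(400,300)),cv2.resize(s,(343,300),interpolation=cv2.INTER_CUBIC)]))
E
```

```text
t: 3.15
eef_pos: [0.4758, -0.1526, 0.1089]
tool_rot: [0.577, 0.409, 0.577, -0.409]
contact_force: [-0.1, 0.6, 0.6]
gripper_width: 0.472
3.15 [ 0.4758 -0.1526  0.1089] [ 0. -0. -1.] 19.398388434040694 0.47230340296343154 [ 0.55  0.42 -0.44  2.07  0.27  0.71  0.27] [-0.12  0.55  0.63]
```

View pics/c.png

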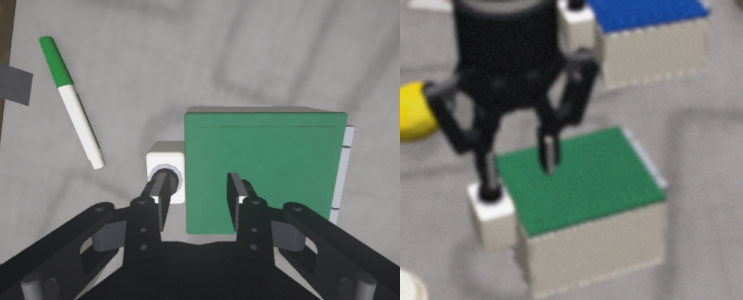

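```bash
python3 -m jog '[{"gripper":0.53,"dx":0,"dy":0,"dz":-0.003,"rx":0,"ry":0,"rz":0},{"gripper":0.53,"dx":0,"dy":0,"dz":-0.006,"rx":0,"ry":0,"rz":0},{"gripper":0.53,"dx":0,"dy":0,"dz":-0.008,"rx":0,"ry":0,"rz":0},{"gripper":0.53,"dx":0,"dy":0,"dz":-0.0095,"rx":0,"ry":0,"rz":0},{"gripper":0.53,"dx":0,"dy":0,"dz":-0.0105,"rx":0,"ry":0,"rz":0},{"gripper":0.53,"dx":0,"dy":0,"dz":-0.0105,"rx":0,"ry":0,"rz":0},{"gripper":0.53,"dx":0,"dy":0,"dz":-0.0105,"rx":0,"ry":0,"rz":0}]'
cat >lid.py <<'E'
from station import *
import numpy as np
# lid angle from depth: fit of lid points in the box's x-z plane, hinge given
a=np.radians(19.4);c0=np.array([.5235,-.1365])
for c in("side","top","wrist"):
    r=read_camera(c);K=r["camera_matrix"];T=r["cam_to_world"];Z=r["range_z"]
    for l in ("green_lid","blue_lid"):
        d=cut_out(c,l)
        if not d: print(c,l,"none");continue
        m=d[0]["mask"]&(Z>0);v,u=np.nonzero(m);z=Z[m]
        p=(T[:3,:3]@np.linalg.inv(K)@np.array([u*z,v*z,z])).T+T[:3,3]
        if l=="blue_lid": print(c,l,round(d[0]["conf"],2),"z 5,50,95",np.percentile(p[:,2],[5,50,95]).round(4));continue
        x=(p[:,:2]-c0)@[np.cos(a),np.sin(a)];q=np.c_[x,p[:,2]];q=q[p[:,2]>.07]
        w=np.linalg.svd(q-np.median(q,0),full_matrices=False)[2][0]
        print(c,l,round(d[0]["conf"],2),"angle",round(float(np.arctan(-w[1]/w[0])),3),"x,z 2%..98%",np.percentile(q,[2,98],axis=0).round(3).tolist())
E
python3 lid.py
```

```text
t: 3.95
eef_pos: [0.4765, -0.1528, 0.1]
tool_rot: [0.578, 0.408, 0.576, -0.409]
contact_force: [-4.4, 0.2, 26.1]
gripper_width: 0.47
side green_lid 0.83 angle 0.057 x,z 2%..98% [[-0.058, 0.077], [0.06, 0.086]]
side blue_lid 0.84 z 5,50,95 [0.0752 0.0791 0.0808]
top green_lid 0.73 angle 0.219 x,z 2%..98% [[-0.054, 0.075], [0.061, 0.086]]
top blue_lid 0.95 z 5,50,95 [0.0748 0.0779 0.0805]
wrist green_lid 0.56 angle 0.062 x,z 2%..98% [[-0.058, 0.077], [0.059, 0.086]]
wrist blue_lid none
```

```bash
python3 -m jog '[{"gripper":0.53,"dx":0.0004,"dy":0.0001,"dz":0.004,"rx":0,"ry":0,"rz":0},{"gripper":0.53,"dx":0.001,"dy":0.0004,"dz":0.008,"rx":0,"ry":0,"rz":0},{"gripper":0.53,"dx":0.002,"dy":0.0007,"dz":0.0125,"rx":0,"ry":0,"rz":0},{"gripper":0.53,"dx":0.0031,"dy":0.0011,"dz":0.017,"rx":0,"ry":0,"rz":0},{"gripper":0.53,"dx":0.0044,"dy":0.0016,"dz":0.0212,"rx":0,"ry":0,"rz":0},{"gripper":0.53,"dx":0.0059,"dy":0.0021,"dz":0.0254,"rx":0,"ry":0,"rz":0},{"gripper":0.53,"dx":0.0076,"dy":0.0027,"dz":0.0295,"rx":0,"ry":0,"rz":0},{"gripper":0.53,"dx":0.0095,"dy":0.0034,"dz":0.0336,"rx":0,"ry":0,"rz":0},{"gripper":0.53,"dx":0.0117,"dy":0.0041,"dz":0.0376,"rx":0,"ry":0,"rz":0},{"gripper":0.53,"dx":0.014,"dy":0.0049,"dz":0.0414,"rx":0,"ry":0,"rz":0}]'
python3 lid.py;python3 - <<'E'
from station import *
import cv2
s=read_camera("side")["pixels"][130:310,180:360];cv2.imwrite("pics/d.png",cv2.resize(s,(480,480),interpolation=cv2.INTER_CUBIC))
E
```

```text
t: 5.4
eef_pos: [0.4898, -0.1474, 0.1395]
tool_rot: [0.577, 0.409, 0.577, -0.408]
contact_force: [0.4, 0.9, 1.2]
gripper_width: 0.474
side green_lid 0.85 angle 0.516 x,z 2%..98% [[-0.044, 0.079], [0.061, 0.138]]
side blue_lid none
top green_lid 0.77 angle 0.548 x,z 2%..98% [[-0.039, 0.077], [0.062, 0.136]]
top blue_lid 0.6 z 5,50,95 [0.0751 0.078  0.0805]
wrist green_lid 0.84 angle 0.516 x,z 2%..98% [[-0.044, 0.079], [0.059, 0.137]]
wrist blue_lid none
```

View pics/d.png

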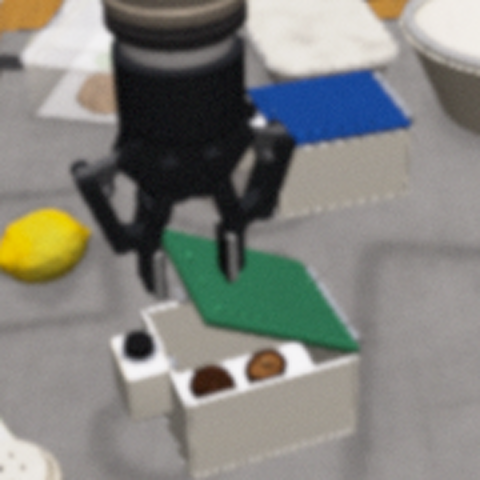

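```bash
python3 -m jog '[{"gripper":0.53,"dx":0.0025,"dy":0.0009,"dz":0.0042,"rx":0,"ry":0,"rz":0},{"gripper":0.53,"dx":0.0051,"dy":0.0018,"dz":0.0078,"rx":0,"ry":0,"rz":0},{"gripper":0.53,"dx":0.0077,"dy":0.0027,"dz":0.0113,"rx":0,"ry":0,"rz":0},{"gripper":0.53,"dx":0.0107,"dy":0.0038,"dz":0.0147,"rx":0,"ry":0,"rz":0},{"gripper":0.53,"dx":0.0137,"dy":0.0048,"dz":0.0179,"rx":0,"ry":0,"rz":0},{"gripper":0.53,"dx":0.0168,"dy":0.0059,"dz":0.021,"rx":0,"ry":0,"rz":0},{"gripper":0.53,"dx":0.0201,"dy":0.0071,"dz":0.0238,"rx":0,"ry":0,"rz":0},{"gripper":0.53,"dx":0.0236,"dy":0.0083,"dz":0.0265,"rx":0,"ry":0,"rz":0},{"gripper":0.53,"dx":0.0271,"dy":0.0095,"dz":0.029,"rx":0,"ry":0,"rz":0},{"gripper":0.53,"dx":0.0307,"dy":0.0108,"dz":0.0313,"rx":0,"ry":0,"rz":0}]'
python3 lid.py
```

```text
t: 6.9
eef_pos: [0.5205, -0.1366, 0.1707]
tool_rot: [0.577, 0.409, 0.577, -0.408]
contact_force: [0.4, 1.0, -0.2]
gripper_width: 0.468
side green_lid 0.79 angle 1.015 x,z 2%..98% [[-0.01, 0.083], [0.059, 0.18]]
side blue_lid 0.96 z 5,50,95 [0.0746 0.079  0.0812]
top green_lid none
top blue_lid 0.9 z 5,50,95 [0.0756 0.0781 0.0806]
wrist green_lid 0.68 angle 1.006 x,z 2%..98% [[-0.011, 0.081], [0.061, 0.179]]
wrist blue_lid none
```

```bash
python3 -m jog '[{"gripper":0.53,"dx":0.0038,"dy":0.0013,"dz":0.0022,"rx":0,"ry":0,"rz":0},{"gripper":0.53,"dx":0.0076,"dy":0.0027,"dz":0.0041,"rx":0,"ry":0,"rz":0},{"gripper":0.53,"dx":0.0115,"dy":0.0041,"dz":0.0059,"rx":0,"ry":0,"rz":0},{"gripper":0.53,"dx":0.0155,"dy":0.0055,"dz":0.0074,"rx":0,"ry":0,"rz":0},{"gripper":0.53,"dx":0.0196,"dy":0.0069,"dz":0.0087,"rx":0,"ry":0,"rz":0},{"gripper":0.53,"dx":0.0237,"dy":0.0084,"dz":0.0098,"rx":0,"ry":0,"rz":0},{"gripper":0.53,"dx":0.028,"dy":0.0099,"dz":0.0107,"rx":0,"ry":0,"rz":0},{"gripper":0.53,"dx":0.032,"dy":0.0113,"dz":0.0112,"rx":0,"ry":0,"rz":0},{"gripper":0.53,"dx":0.034,"dy":0.012,"dz":0.0115,"rx":0,"ry":0,"rz":0},{"gripper":0.53,"dx":0.034,"dy":0.012,"dz":0.0115,"rx":0,"ry":0,"rz":0}]'
python3 lid.py;python3 - <<'E'
from station import *
import cv2
s=read_camera("side")["pixels"][130:310,180:360];cv2.imwrite("pics/e.png",cv2.resize(s,(480,480),interpolation=cv2.INTER_CUBIC))
E
```

```text
t: 8.35
eef_pos: [0.5542, -0.1246, 0.1819]
tool_rot: [0.577, 0.408, 0.577, -0.409]
contact_force: [-0.6, 0.3, 0.4]
gripper_width: 0.47
side green_lid 0.68 angle 1.304 x,z 2%..98% [[0.022, 0.077], [0.058, 0.192]]
side blue_lid 0.91 z 5,50,95 [0.075  0.0787 0.0808]
top green_lid 0.79 angle 1.285 x,z 2%..98% [[0.028, 0.088], [0.061, 0.192]]
top blue_lid 0.56 z 5,50,95 [0.0754 0.0779 0.0806]
wrist green_lid 0.95 angle 1.282 x,z 2%..98% [[0.016, 0.087], [0.061, 0.192]]
wrist blue_lid none
```

View pics/e.png

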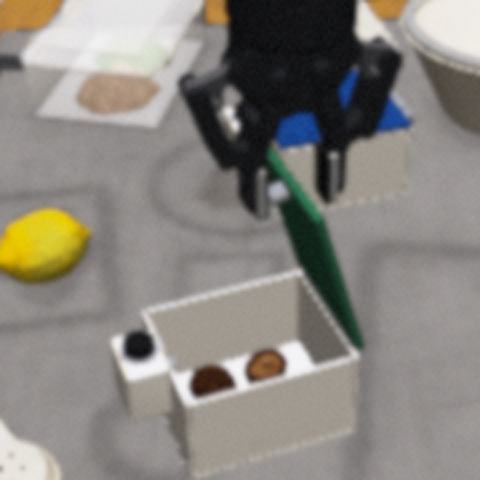

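```bash
python3 -m jog '[{"gripper":0.53,"dx":0,"dy":0,"dz":0.01,"rx":0,"ry":0,"rz":0},{"gripper":0.53,"dx":0,"dy":0,"dz":0.025,"rx":0,"ry":0,"rz":0},{"gripper":0.53,"dx":0,"dy":0,"dz":0.045,"rx":0,"ry":0,"rz":0},{"gripper":0.53,"dx":0,"dy":0,"dz":0.07,"rx":0,"ry":0,"rz":0},{"gripper":0.53,"dx":0,"dy":0,"dz":0.095,"rx":0,"ry":0,"rz":0},{"gripper":0.53,"dx":0,"dy":0,"dz":0.12,"rx":0,"ry":0,"rz":0},{"gripper":0.53,"dx":0,"dy":0,"dz":0.12,"rx":0,"ry":0,"rz":0},{"gripper":0.53,"dx":0,"dy":0,"dz":0.12,"rx":0,"ry":0,"rz":0},{"gripper":0.53,"dx":0,"dy":0,"dz":0.12,"rx":0,"ry":0,"rz":0}]'
python3 lid.py;python3 - <<'E'
from station import *
import cv2
s=read_camera("side")["pixels"];cv2.imwrite("pics/f.png",s)
E
```

```text
t: 9.75
eef_pos: [0.5537, -0.1247, 0.3018]
tool_rot: [0.577, 0.408, 0.577, -0.409]
contact_force: [-0.8, -0.3, -0.6]
gripper_width: 0.471
side green_lid 0.86 angle 1.3 x,z 2%..98% [[0.02, 0.078], [0.058, 0.192]]
side blue_lid 0.72 z 5,50,95 [0.0746 0.079  0.0809]
top green_lid 0.93 angle 1.263 x,z 2%..98% [[0.017, 0.077], [0.064, 0.192]]
top blue_lid 0.73 z 5,50,95 [0.0754 0.078  0.0804]
wrist green_lid 0.8 angle 1.28 x,z 2%..98% [[0.017, 0.078], [0.063, 0.192]]
wrist blue_lid none
```

View pics/f.png

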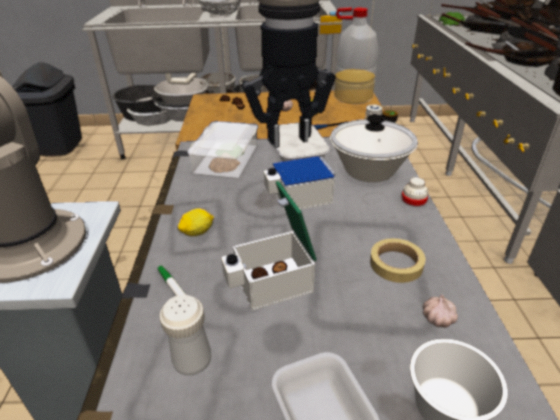

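The green lid stands open at about (295,220), the blue lid is shut at (303,170), and the gripper is well clear above both.

```bash
python3 -c "from station import *;print(hand_in())"
```

```text
the job is handed in; nothing more can be done
None
```

The green box is open and its lid stands by itself. I pressed the black button with one finger while the other stayed about 50 mm behind it, over the lid. The lid then rose at about 0.5 rad/s with the hand, and at the checks on the way it read 0.06, 0.52 and 1.01 rad.

- **Green lid:** with the hand 120 mm clear above, it measured 1.30 rad from the side camera, 1.28 from the wrist and 1.26 from the top. I put that spread down to measuring noise, because the lid is seen almost edge-on from above.
- **Blue lid:** it stayed shut, with its top at the same 78–79 mm height in the last side and top views. The wrist camera did not have it in view.
- **Force and time:** the largest force I read was about 26 N, when the button reached the bottom of its travel. The last reading showed under 1 N, so the robot was touching nothing. The arm took about 10 s of the 32 s allowed.

One early move was refused because its rows left out some values, so nothing moved; I sent it again in full. The first transfer also stopped about 30 mm short of its target, and I corrected it from the wrist camera before pressing.

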